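# Restock the tin lane of the roller rack

## Task

Put the tin from the table into the sloped rack lane that already has the same kind of tin in it: stand it upright in the upper half of that lane, lowering it onto the rollers rather than dropping it, and let go there so that it slides down by itself and comes to rest against the waiting tin.

Things in the scene. Friction and masses are not known exactly. Their poses are not given: they have to be found in the camera images.
- tin_mid (a point): The tin to load: an upright round tomato tin with a gold rim, 57 mm in diameter, 72 mm tall, about 0.2 kg, standing on the table among other things. This point is its centre, half-way up (36 mm above its base); z is its axis, upward.
- waiting_tin_mid (a point): The tin already in the rack: the same kind and size, 57 mm in diameter and 72 mm tall, standing in one of the two lanes (left or right, it varies) against the stop; the other lane holds a white yoghurt tub. This point is its centre, half-way up; z is its axis, square to the lane.
- lanes (a point): Point of the rack on the rollers' surface, between the two lanes, at the stop's inner face, 22 mm above the table. x points up the slope along the lanes, y across them (left when looking up the slope), z square to the rollers, upward. Lanes run from x = 0 to 245 mm; their centre lines are at y = +40.5 and -40.5 mm.
- rack: Fixed white rack, 240 x 172 x 120 mm: two parallel sloped lanes of grey rollers falling 20 degrees to a shared stop at the low end. Each lane is 76 mm wide between 5 mm guide rails that rise 16 mm above the rollers; the stop rises 38 mm. Origin: centre of its underside, on the table; x level, towards the high end. A tin set on the rollers, plumb or square to them, runs down by itself once let go.
Not all that is in view belongs to the job. What is shaped like the part that bears tin_mid but blue is not meant.

How it is judged:
On the way, in this order (a step that is already met when the one before it is completed fails the run):
1. the tin, still in the fingers, is lowered to within about 20 mm of the rollers in the upper half of a lane, upright and clear of the waiting tin (contact force between the fingers and loose_tin above 0.5 N and x of tin_mid in the frame of lanes between 0.12 and 0.26 m and y of tin_mid in the frame of lanes between -0.08 and 0.08 m and z of tin_mid in the frame of lanes below 0.062 m and angle between tin_mid's own z axis and vertical below 0.5 rad), for 0.05 s.
2. the tin is let go there, still short of the waiting tin (contact force between the fingers and loose_tin below 0.1 N and distance between tin_mid and waiting_tin_mid above 0.068 m), for 0.02 s.
At the end, for the whole second after the job is handed in: The loaded tin stands flat on the rollers (within 10 degrees, 10 mm) in the lane of the waiting tin, up the slope from it and at rest against it (centres within 66 mm, touching is 57 mm); the waiting tin still stands against the stop (within about 16 mm) (distance between tin_mid and waiting_tin_mid below 0.066 m and x of waiting_tin_mid in the frame of lanes below 0.045 m and x of tin_mid in the frame of lanes above 0.068 m and z of tin_mid in the frame of lanes between 0.026 and 0.046 m and angle between the z axis of each of tin_mid, waiting_tin_mid and the z axis of lanes, either way round below 0.17 rad and linear speed of loose_tin below 0.02 m/s).
It also fails if it takes over 34 s, if anything falls off the work surface, if the arm or the gripper's body presses on something with over 40 N, if the wrist force passes 120 N, or if a joint passes its speed limit or range.

## Robot

A 7-joint arm with a two-finger parallel gripper is mounted at the origin on a cart in front of the work surface, level with it; the furniture and walls round the work are solid. World frame = base frame: x ahead of the robot, y to its left, z up, the work surface at z = 0. Lengths are in m, angles in rad, forces in N, time in s.
With the tool pointing down it reaches from about 0.425 to 0.925 m from the base axis. Payload 6.8 kg.
Tool frame: the origin (TCP) lies on the centre line of the jaws, within the pads' length; the fingertips stand 14 mm ahead of it and the grasp point (between the pads) lies 5 mm behind it (r.tips_ahead is the distance from the TCP to the fingertips, in m); z points along the fingers, y is the line along which they close (so a half turn about z gives the same grasp; the last joint's range is limited). The gripper opens to 85 mm and grips with 20 to 120 N. Pads are 22 mm wide; open, the fingers measure 114 mm over their backs; the gripper's body (76 mm by 85 mm) begins 54 mm behind the grasp point. The pads swing forward as they close: fully open they stand 13 mm farther back than shut.
Start: joints at [1.062, 0.477, 0.022, 1.555, -0.011, 1.109, -0.083], TCP at [0.263, -0.622, 0.245] pointing down, gripper open.
Joint ranges: [-2.96, 2.96], [-0.34, 2.1], [-1.41, 1.46], [0.24, 2.44], [-1.37, 4.51], [0.17, 1.92], [-2.96, 2.96]. Speed limits (rad/s): [2.39, 2.39, 3.14, 3.14, 3.14, 3.14, 3.14].

## Interface

Orientations are given as a rotation vector (axis times angle).
In Python, from bench import r, eyes gives the robot as it stands.
- The arm moves only by the tool step_arm, never from a script. Its argument "rows" is a list of rows, each a list of 6 numbers: the shift along the world's x, y, z in units of 60 cm (1.0 is 60 cm), then the turn, a rotation vector about the world's x, y, z in units of pi rad (1.0 is pi rad). In form: [[x, y, z, rx, ry, rz], ...]. A call has 1 to 5 rows; each row is the pose to reach, as a shift and turn from the pose commanded when the call began, turning the shorter way round; what a row does not reach only later rows make up. A row lasts 1/12 s, in which the tool goes at most 41.7 mm and 7.16 degrees, less where a joint would pass 70% of its speed; a pose out of reach is approached as far as the arm can. A call with a number of a shift or a turn outside -1 to 1 is refused whole. A call with a gripper value outside its range is refused whole. "jaw" is the closure, from 0 (fully open) to 1 (shut), set as the call begins (left out, the last holds). The fingers move at their own pace and stop on an object; "squeeze" is the grip in N (left out, the last holds). Time passes only in rows, so rows that repeat a pose let the fingers close. It gives the time, the measured TCP pose, the force, the opening and the grip force at its end, in the units of the state.
- r.get_obs(): the state, without advancing time (a new reading comes with each control period).
- eyes.grab_frame(name): name is "side" or "top" or "wrist"; returns the picture (480x640x3 uint8, red, green, blue); there is no depth.
- eyes.camera_info(name): a dict with "mtx" (3x3 intrinsics, pixels), "k1" (the pictures are not rectified: a ray, as slopes to the right and down, at radius r is drawn at 1 + k1 r^2 times it, then the intrinsics apply), "extrinsics" (4x4, takes a point from camera to world coordinates); the wrist camera has in their place "tool_from_camera" (4x4, takes a point from camera to tool coordinates, whose origin is the TCP and whose axes are the flange's). Camera axes: x right, y down, z forward; pixel columns grow to the right and rows downward; lengths in m; the calibration is good to about 2 mm. A picture is of the moment at which its call begins: read the wrist's pose just before it. camera_info takes no time and is no camera call.
- r.hand_in(): hands the job in; it is judged then, once.
The state is a dict: "clock": time; "joints": joint angles; "qvel": joint speeds; "tau": joint torques, N m; "tcp_pos": TCP position; "orientation": TCP orientation; "contact_force": force on the tool from outside, world axes, zero at the start; "moment": the same for the moment, N m; "grip_width": finger opening in m; "gripper_force": force on a finger pad.
Only numpy, scipy, OpenCV 4.12 (cv2) and the standard library are available. Lean on these libraries where they do the work, as an engineer would, in place of code of your own. Each camera call takes 0.05 s, during which the arm holds its last target. There are 200 camera calls.

## Working session

There is one attempt and no reset: what is moved stays moved. The work goes in short steps, Python scripts to look and compute and a tool call to move; the robot and the scene stay as the last step left them, time stands still between calls to the robot, and variables do not carry over. Pictures are saved under pics/ and viewed, at most 10 in all, crops included, and the job is handed in when it is done.

Besides the shell and the picture viewer there is one more tool, called as name([rows], argument=value, ...), one row to a line, values as JSON. step_arm: Moves the arm, as the interface text tells. Shifts and turns lie within -1 to 1; 1 stands for 60 cm of shift or pi rad of turn. Its arguments: {"type":"object","properties":{"rows":{"type":"array"},"jaw":{"type":"number"},"squeeze":{"type":"number"}},"required":["rows"]}

```bash
mkdir -p pics; ls
cat > h.py <<'E'
import numpy as np, cv2
from bench import r, eyes
from scipy.spatial.transform import Rotation as R
def ext(name,obs=None):
    c=eyes.camera_info(name)
    if name!='wrist': return c,np.array(c['extrinsics'])
    T=np.eye(4);T[:3,3]=obs['tcp_pos'];T[:3,:3]=R.from_rotvec(obs['orientation']).as_matrix()
    return c,T@np.array(c['tool_from_camera'])
def ray(name,uv,obs=None):
    c,T=ext(name,obs);k=c['k1']
    d=np.array([k,0,0,0,0],float)
    p=cv2.undistortPointsIter(np.array([[uv]],float),np.array(c['mtx'],float),d,None,None,(3,100,1e-10)).ravel()
    v=T[:3,:3]@np.array([p[0],p[1],1]);return T[:3,3],v/np.linalg.norm(v)
def onz(name,uv,z,obs=None):
    o,v=ray(name,uv,obs);return o+v*(z-o[2])/v[2]
def cross(a,b):
    (o,v),(p,w)=a,b
    s=np.linalg.lstsq(np.c_[v,-w],p-o,rcond=None)[0]
    A=o+v*s[0];B=p+w*s[1];return (A+B)/2,np.linalg.norm(A-B)
def proj(name,P,obs=None):
    c,T=ext(name,obs);q=np.linalg.inv(T)@np.r_[P,1]
    return cv2.projectPoints(q[None,:3],np.zeros(3),np.zeros(3),np.array(c['mtx'],float),np.array([c['k1'],0,0,0,0],float))[0].ravel()
E
python3 - <<'E'
from h import *
for n in ['side','top','wrist']:
    o=r.get_obs();im=eyes.grab_frame(n);cv2.imwrite(f'pics/{n}0.png',im[:,:,::-1])
    c,T=ext(n,o);print(n,c['k1'],np.round(T,3).tolist())
print(o)
E
```

```text
pics
side -0.06520774819969613 [[0.995, -0.034, 0.092, 0.467], [-0.097, -0.47, 0.877, -0.774], [0.014, -0.882, -0.471, 0.547], [0.0, 0.0, 0.0, 1.0]]
top -0.03966638490729618 [[0.025, -0.998, 0.066, 0.523], [-1.0, -0.023, 0.019, 0.08], [-0.018, -0.066, -0.998, 1.038], [0.0, 0.0, 0.0, 1.0]]
wrist -0.06521076339508747 [[0.39, -0.875, -0.286, 0.336], [-0.921, -0.371, -0.119, -0.589], [-0.002, 0.309, -0.951, 0.373], [0.0, 0.0, 0.0, 1.0]]
{'clock': 0.1, 'joints': array([ 1.06190903,  0.47773231,  0.02234226,  1.55633632, -0.01149253,
        1.10926347, -0.08311188]), 'qvel': array([ 1.75152685e-04, -2.30383729e-03,  8.18751056e-04, -2.54842557e-03,
        2.27062550e-04,  8.71285857e-04, -4.18047796e-05]), 'tau': array([ 4.40489181e-03, -5.97754669e+01,  1.61313515e+00, -2.81950986e+01,
        1.27392050e-02,  5.03507996e-03, -4.42903706e-05]), 'tcp_pos': array([ 0.26314561, -0.62105906,  0.24441979]), 'orientation': array([-3.07720149e+00, -6.25060045e-01,  6.92197591e-04]), 'contact_force': array([ 0.33866121, -0.10753539,  0.04192911]), 'moment': array([0.04580847, 0.06711074, 0.05040546]), 'gripper_force': 0.0, 'grip_width': 0.08521942579388249}
```

View pics/side0.png

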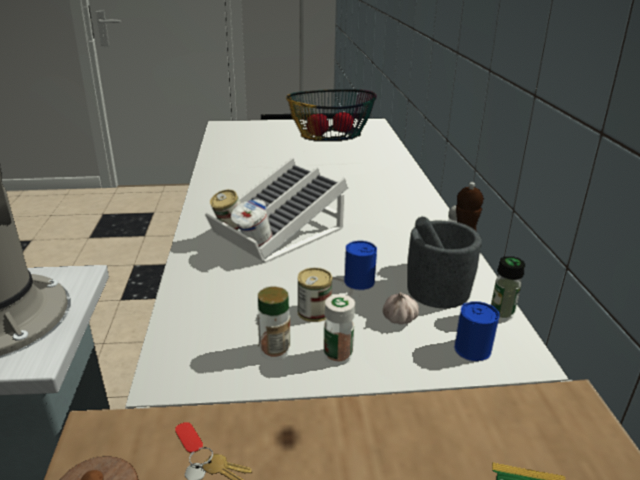

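View pics/top0.png

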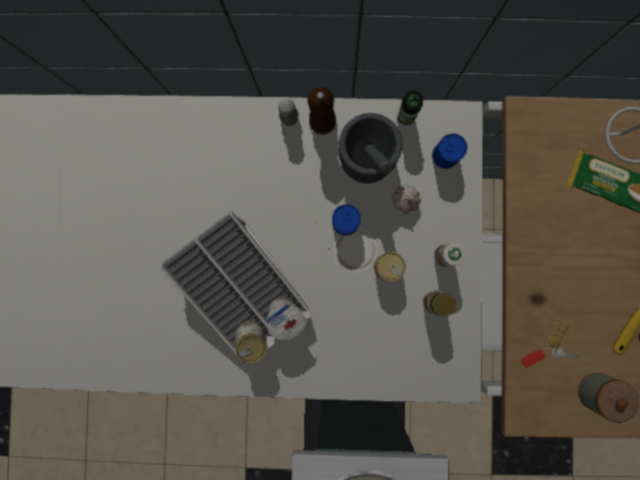

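Candidates for the tin:
- Gold-rim tin: side (314,292), top (391,266). This matches the description.
- Blue tins: side (361,264) and (477,330). Decoys.
- Spice jars: side (274,320) and (339,327).
- Waiting tin in the rack: side (224,207), top (251,346). It is in the left lane looking up the slope, with the tub in the right lane.

I'll check the choice in a close crop.

Run:
```python
import cv2
t=cv2.imread('pics/top0.png')[200:370,150:470];s=cv2.imread('pics/side0.png')[150:370,200:520]
cv2.imwrite('pics/c1.png',cv2.resize(t,None,fx=2.5,fy=2.5,interpolation=cv2.INTER_CUBIC))
cv2.imwrite('pics/c2.png',cv2.resize(s,None,fx=2.5,fy=2.5,interpolation=cv2.INTER_CUBIC))
```

```text
(no output)
```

View pics/c1.png

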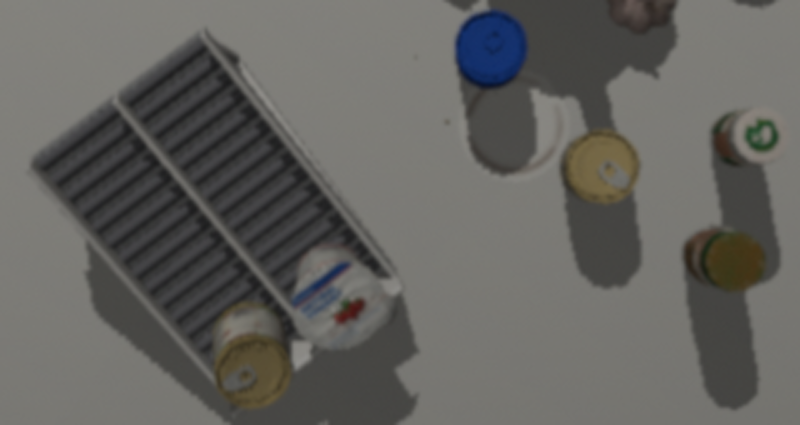

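View pics/c2.png

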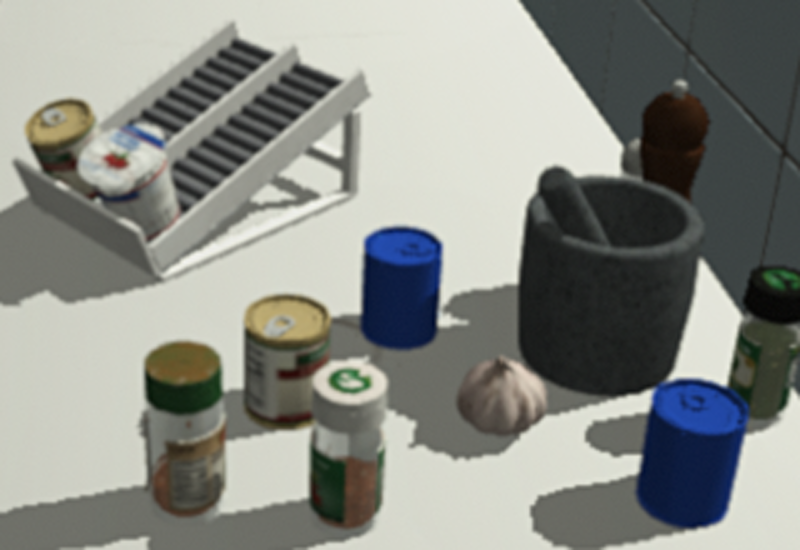

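The crops confirm the choice. The tin lid is centred at crop pixels (601,166) top and (288,318) side. The waiting tin's lid is at (253,371) top and (61,125) side. Next I triangulate the lids and rail ends.

Run:
```python
from h import *
t=lambda u,v:ray('top',(150+u/2.5,200+v/2.5)); s=lambda u,v:ray('side',(200+u/2.5,150+v/2.5))
P={}
for n,a,b in [('tin lid',(601,166),(288,318)),('wait lid',(253,371),(61,125)),('div hi',(117,98),(293,50)),('L hi',(37,163),(235,25)),('R hi',(205,33),(362,78)),('R stop',(400,285),(158,240)),('jarA',(734,261),(183,360)),('jarB',(758,136),(350,378)),('blue',(491,48),(402,240))]:
    P[n],e=cross(t(*a),s(*b));print(n,P[n].round(4),round(e,4))
d=P['R hi']-P['L hi'];print('across',np.degrees(np.arctan2(d[1],d[0])),np.linalg.norm(d))
# lane direction from waiting->... normal to across
```

```text
tin lid [ 0.5374 -0.026   0.0702] 0.0039
wait lid [0.3783 0.2333 0.0956] 0.0047
div hi [0.5764 0.3389 0.1131] 0.0003
L hi [0.5278 0.3959 0.1164] 0.0021
R hi [0.6274 0.275  0.1117] 0.0013
R stop [0.4471 0.1272 0.0471] 0.0168
jarA [ 0.4687 -0.1213  0.1055] 0.0028
jarB [ 0.5622 -0.1395  0.1006] 0.004
blue [0.6261 0.0606 0.0762] 0.0041
across -50.486257652922085 0.1567377536134418
```

step_arm([
  [0.457,0.992,-0.075,0,0,0.086],
  [0.457,0.992,-0.075,0,0,0.086],
  [0.457,0.992,-0.075,0,0,0.086],
  [0.457,0.992,-0.075,0,0,0.086],
  [0.457,0.992,-0.075,0,0,0.086],
], jaw=0, squeeze=40)

```text
clock: 0.57
tcp_pos: [0.3506, -0.4308, 0.2307]
orientation: [-2.966, -1.034, 0.0]
contact_force: [0.6, -0.2, -0.1]
grip_width: 0.0852
gripper_force: 0.0
```

step_arm([
  [0.31,0.676,-0.05,0,0,0],
  [0.31,0.676,-0.05,0,0,0],
  [0.31,0.676,-0.05,0,0,0],
  [0.31,0.676,-0.05,0,0,0],
  [0.31,0.676,-0.05,0,0,0],
])

```text
clock: 0.98
tcp_pos: [0.4372, -0.2419, 0.217]
orientation: [2.966, 1.034, -0.0]
contact_force: [1.3, -0.7, -0.2]
grip_width: 0.0854
gripper_force: 0.0
```

step_arm([
  [0.165,0.355,-0.03,0,0,0],
  [0.165,0.355,-0.03,0,0,0],
  [0.165,0.355,-0.03,0,0,0],
  [0.165,0.355,-0.03,0,0,0],
  [0.165,0.355,-0.03,0,0,0],
])

```text
clock: 1.4
tcp_pos: [0.5248, -0.0536, 0.201]
orientation: [2.966, 1.034, -0.0]
contact_force: [0.4, -0.3, -0.4]
grip_width: 0.0855
gripper_force: 0.0
```

step_arm([
  [0,0,0,0,0,0],
  [0,0,0,0,0,0],
])

```text
clock: 1.57
tcp_pos: [0.525, -0.0523, 0.2008]
orientation: [-2.962, -1.043, -0.0]
contact_force: [-1.3, -1.3, 0.9]
grip_width: 0.0856
gripper_force: 0.0
```

Run:
```python
from h import *
o=r.get_obs();im=eyes.grab_frame('wrist');cv2.imwrite('pics/w1.png',im[:,:,::-1])
np.savez('w1.npz',**{k:o[k] for k in('tcp_pos','orientation')})
print(o['clock'],o['tcp_pos'],o['orientation'],proj('wrist',[.5374,-.026,.0702],o))
```

```text
1.5667 [ 0.52503972 -0.05234964  0.20081412] [-2.96231876e+00 -1.04255093e+00 -2.29416633e-05] [305.14572832 200.61975871]
```

View pics/w1.png

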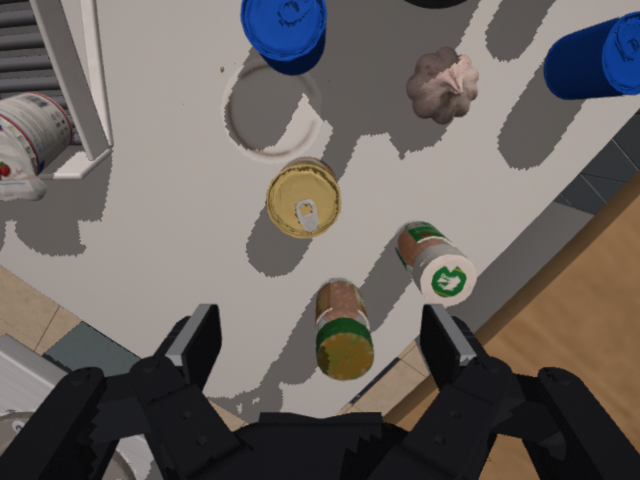

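The tin lid is at (304,201), against a predicted (305,201), so the position holds. The jars at (343,330) and (440,270) are clear of the fingers. I'll centre and descend.

step_arm([
  [0.02,0.044,0,0,0,0],
  [0.02,0.044,-0.06,0,0,0],
  [0.02,0.044,-0.12,0,0,0],
  [0.02,0.044,-0.18,0,0,0],
  [0.02,0.044,-0.22,0,0,0],
])

```text
clock: 2.03
tcp_pos: [0.5344, -0.0317, 0.0664]
orientation: [2.968, 1.03, -0.005]
contact_force: [-0.8, 0.9, 0.3]
grip_width: 0.0852
gripper_force: 0.0
```

step_arm([
  [0,0,-0.018,0,0,0],
  [0,0,-0.036,0,0,0],
  [0,0,-0.036,0,0,0],
])

```text
clock: 2.28
tcp_pos: [0.5357, -0.0303, 0.0464]
orientation: [-2.967, -1.032, 0.003]
contact_force: [-0.4, 0.1, 0.3]
grip_width: 0.0855
gripper_force: 0.0
```

step_arm([
  [0,0,0,0,0,0],
  [0,0,0,0,0,0],
  [0,0,0,0,0,0],
  [0,0,0,0,0,0],
  [0,0,0,0,0,0],
], jaw=0.6, squeeze=40)

```text
clock: 2.7
tcp_pos: [0.5376, -0.0289, 0.0493]
orientation: [2.966, 1.034, 0.004]
contact_force: [-1.9, -1.2, 6.6]
grip_width: 0.0562
gripper_force: 42.0
```

Gripped at 56 mm opening with 42 N. Now I lift and carry it to a hover above the lane.

step_arm([
  [0,0,0.03,0,0,0],
  [0,0,0.09,0,0,0],
  [0,0,0.15,0,0,0],
  [0,0,0.21,0,0,0],
  [0,0,0.27,0,0,0],
], squeeze=45)

```text
clock: 3.12
tcp_pos: [0.5362, -0.029, 0.2121]
orientation: [2.966, 1.034, 0.002]
contact_force: [1.2, -0.9, -1.7]
grip_width: 0.0561
gripper_force: 48.6
```

step_arm([
  [-0.01,0.05,0.03,0,0,0],
  [-0.02,0.11,0.04,0,0,0],
  [-0.03,0.17,0.04,0,0,0],
  [-0.04,0.23,0.04,0,0,0],
  [-0.055,0.29,0.04,0,0,0],
])

```text
clock: 3.53
tcp_pos: [0.5035, 0.1464, 0.2349]
orientation: [2.966, 1.033, 0.004]
contact_force: [0.5, 0.2, -1.5]
grip_width: 0.0564
gripper_force: 48.6
```

step_arm([
  [-0.01,0.05,0,0.01,-0.013,0],
  [-0.02,0.1,0,0.025,-0.031,0],
  [-0.035,0.16,0,0.04,-0.05,0],
  [-0.045,0.22,0,0.055,-0.069,0],
  [-0.052,0.27,0,0.069,-0.087,0],
])

```text
clock: 3.95
tcp_pos: [0.4711, 0.3094, 0.235]
orientation: [-2.816, -0.984, -0.504]
contact_force: [1.1, -0.1, -2.0]
grip_width: 0.0564
gripper_force: 48.7
```

step_arm([
  [0,0,0,0,0,0],
  [0,0,0,0,0,0],
  [0,0,0,0,0,0],
])

```text
clock: 4.2
tcp_pos: [0.4724, 0.3063, 0.234]
orientation: [-2.821, -0.983, -0.497]
contact_force: [0.9, -0.3, -2.0]
grip_width: 0.0564
gripper_force: 48.8
```

Run:
```python
from h import *
o=r.get_obs();im=eyes.grab_frame('wrist');cv2.imwrite('pics/w2.png',im[:,:,::-1])
np.savez('w2.npz',**{k:o[k] for k in('tcp_pos','orientation')})
M=R.from_rotvec(o['orientation']).as_matrix()
print(o['clock'],o['tcp_pos'],'\n',M.round(3),o['gripper_force'],o['grip_width'])
a=eyes.grab_frame('side')[90:310,130:450]
cv2.imwrite('pics/s2.png',cv2.resize(a,None,fx=2.5,fy=2.5)[:,:,::-1])
```

```text
4.2 [0.47239421 0.30626226 0.23398483] 
 [[ 0.736  0.622  0.268]
 [ 0.585 -0.783  0.211]
 [ 0.341  0.001 -0.94 ]] 48.78084182739258 0.05643603668998858
```

View pics/w2.png

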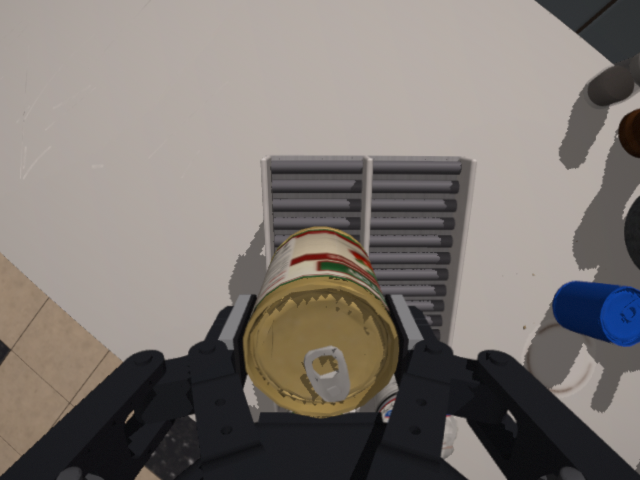

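View pics/s2.png

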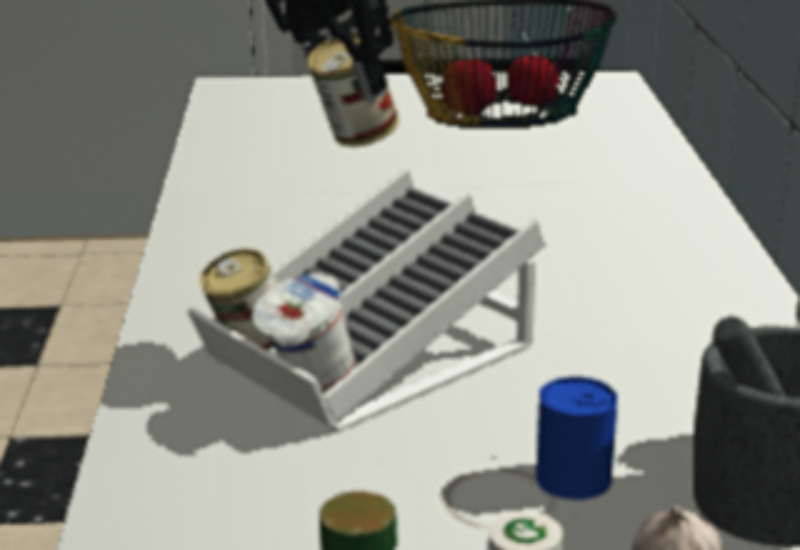

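The wrist view shows the rail ends at (266,158), (368,158) and (472,160), with the rollers square to the tool. The tin is firmly held and tilted parallel to the lane normal. I'll refine the lane position from wrist and top views together.

Run:
```python
from h import *
o=dict(np.load('w2.npz'));M=R.from_rotvec(o['orientation']).as_matrix()
t=lambda u,v:ray('top',(150+u/2.5,200+v/2.5))
Q={}
for n,a,b in [('L',(37,163),(266,158)),('D',(117,98),(368,158)),('R',(205,33),(472,160))]:
    Q[n],e=cross(t(*a),ray('wrist',b,o));print(n,Q[n].round(4),round(e,4),'tool frame',(M.T@(Q[n]-o['tcp_pos'])).round(4))
d=Q['L']-Q['R'];print('up yaw',np.degrees(np.arctan2(d[1],d[0]))-90,np.linalg.norm(d))
for n,b in [('L',(266,158)),('D',(368,158)),('R',(472,160))]:
    p=onz('wrist',b,.1205,o);print(n,p.round(4),(M.T@(p-o['tcp_pos'])).round(4))
```

```text
L [0.5282 0.409  0.0876] 0.0066 tool frame [ 0.0511 -0.046   0.1742]
D [0.5778 0.3421 0.1049] 0.0022 tool frame [0.0544 0.0373 0.1572]
R [0.6276 0.2761 0.1098] 0.0017 tool frame [0.0542 0.12   0.1519]
up yaw 36.803035150817905 0.1674922508658805
L [0.5258 0.4026 0.1205] [ 0.0569 -0.0424  0.1414]
D [0.5739 0.342  0.1205] [0.0568 0.035  0.1414]
R [0.6231 0.2786 0.1205] [0.056  0.1152 0.1412]
```

The lane centre is about 4 mm toward the left rail, and the rest agrees with the plan. I'll descend to about 2 cm above, then feel for contact.

step_arm([
  [-0.004,0.005,-0.04,0,0,0],
  [-0.004,0.005,-0.08,0,0,0],
  [-0.004,0.005,-0.12,0,0,0],
  [-0.004,0.005,-0.15,0,0,0],
  [-0.004,0.005,-0.16,0,0,0],
])

```text
clock: 4.72
tcp_pos: [0.4695, 0.3077, 0.1346]
orientation: [-2.824, -0.981, -0.491]
contact_force: [-0.8, -0.3, -1.9]
grip_width: 0.0565
gripper_force: 48.8
```

step_arm([
  [0,0,-0.006,0,0,0],
  [0,0,-0.012,0,0,0],
  [0,0,-0.018,0,0,0],
  [0,0,-0.018,0,0,0],
])

```text
clock: 5.05
tcp_pos: [0.4704, 0.31, 0.1271]
orientation: [-2.82, -0.982, -0.498]
contact_force: [0.1, -0.3, -2.0]
grip_width: 0.0562
gripper_force: 48.8
```

Run:
```python
from h import *
o=r.get_obs();print(o['clock'],o['tcp_pos'],o['contact_force'])
a=eyes.grab_frame('side')[140:270,190:370];b=eyes.grab_frame('wrist')[130:480,160:520]
cv2.imwrite('pics/p3.png',np.hstack([cv2.resize(a,(420,303)),cv2.resize(b,(312,303))])[:,:,::-1])
```

```text
5.05 [0.47042473 0.310013   0.12713283] [ 0.10758807 -0.31023125 -2.03155426]
```

View pics/p3.png

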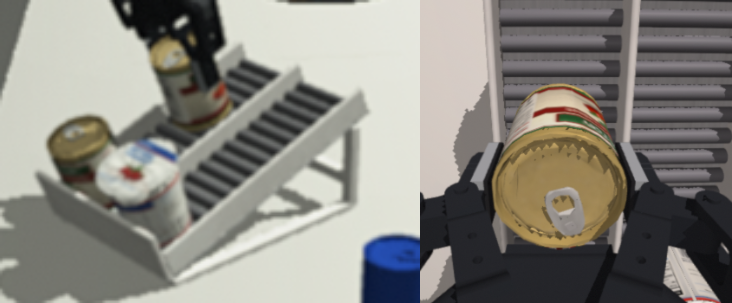

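The tin is centred between the rails and just above the rollers, clear of the waiting tin. I'll lower gently until the force changes.

step_arm([
  [0,0,-0.003,0,0,0],
  [0,0,-0.006,0,0,0],
  [0,0,-0.009,0,0,0],
  [0,0,-0.009,0,0,0],
])

```text
clock: 5.48
tcp_pos: [0.4698, 0.3098, 0.121]
orientation: [-2.82, -0.983, -0.496]
contact_force: [-0.1, 0.5, -1.3]
grip_width: 0.0563
gripper_force: 48.8
```

step_arm([
  [0,0,-0.002,0,0,0],
  [0,0,-0.004,0,0,0],
])

```text
clock: 5.65
tcp_pos: [0.4699, 0.31, 0.1194]
orientation: [-2.82, -0.983, -0.498]
contact_force: [-12.8, -9.4, 26.4]
grip_width: 0.0562
gripper_force: 51.7
```

Contact at z = 0.1194. I'll back off about 1.5 mm and let go.

step_arm([
  [0,0,0.0025,0,0,0],
  [0,0,0.0025,0,0,0],
])

```text
clock: 5.82
tcp_pos: [0.47, 0.3101, 0.1207]
orientation: [-2.82, -0.983, -0.498]
contact_force: [0.1, 0.1, -1.0]
grip_width: 0.0566
gripper_force: 48.8
```

step_arm([
  [0,0,0,0,0,0],
  [0,0,0,0,0,0],
  [0,0,0,0,0,0],
  [0,0,0,0,0,0],
  [0,0,0,0,0,0],
], jaw=0)

```text
clock: 6.23
tcp_pos: [0.47, 0.3101, 0.1205]
orientation: [-2.82, -0.983, -0.497]
contact_force: [0.8, -0.8, 0.0]
grip_width: 0.0854
gripper_force: 0.0
```

step_arm([
  [0,0,0,0,0,0],
  [0,0,0,0,0,0],
  [0,0,0,0,0,0],
  [0,0,0,0,0,0],
  [0,0,0,0,0,0],
])

```text
clock: 6.65
tcp_pos: [0.4699, 0.31, 0.1204]
orientation: [-2.82, -0.983, -0.497]
contact_force: [-0.3, -0.1, 0.4]
grip_width: 0.0856
gripper_force: 0.0
```

Run:
```python
from h import *
o=r.get_obs();print(o['clock'],o['tcp_pos'],o['contact_force'],o['grip_width'])
a=eyes.grab_frame('side')[140:270,190:370];b=eyes.grab_frame('wrist')[130:480,160:520]
cv2.imwrite('pics/p4.png',np.hstack([cv2.resize(a,(420,303)),cv2.resize(b,(312,303))])[:,:,::-1])
```

```text
6.65 [0.46992527 0.3099733  0.12043551] [-0.30899379 -0.07961981  0.37139351] 0.08563830683324072
```

View pics/p4.png

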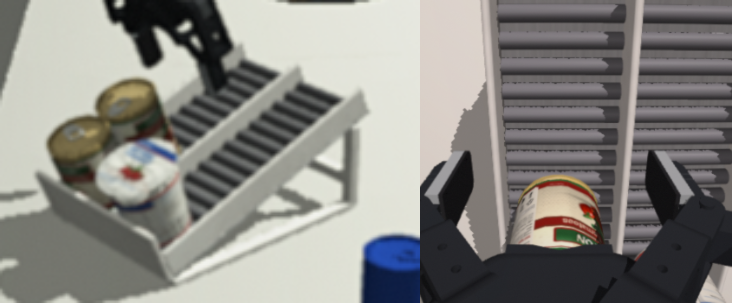

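The tin slid down upright to the waiting tin. I'll retract and check from the top.

step_arm([
  [0,0,0.05,0,0,0],
  [0,0,0.11,0,0,0],
  [0,0,0.17,0,0,0],
  [0.05,0.03,0.22,0,0,0],
  [0.1,0.06,0.25,0,0,0],
])

```text
clock: 7.17
tcp_pos: [0.5286, 0.3449, 0.2732]
orientation: [-2.82, -0.984, -0.502]
contact_force: [-0.0, 0.9, -0.6]
grip_width: 0.0854
gripper_force: 0.0
```

step_arm([
  [0.06,0.04,0,0,0,0],
  [0.12,0.08,0,0,0,0],
  [0.15,0.1,0,0,0,0],
  [0.15,0.1,0,0,0,0],
])

```text
clock: 7.5
tcp_pos: [0.6219, 0.4071, 0.2689]
orientation: [-2.819, -0.981, -0.499]
contact_force: [0.9, -0.0, -0.1]
grip_width: 0.0857
gripper_force: 0.0
```

Run:
```python
from h import *
o=r.get_obs();print(o['clock'],o['tcp_pos'])
a=eyes.grab_frame('side')[140:270,190:370];b=eyes.grab_frame('top')[200:370,150:350]
cv2.imwrite('pics/p5.png',np.hstack([cv2.resize(a,(420,303)),cv2.resize(b,(356,303))])[:,:,::-1])
```

```text
7.5 [0.62194965 0.40712327 0.26887113]
```

View pics/p5.png

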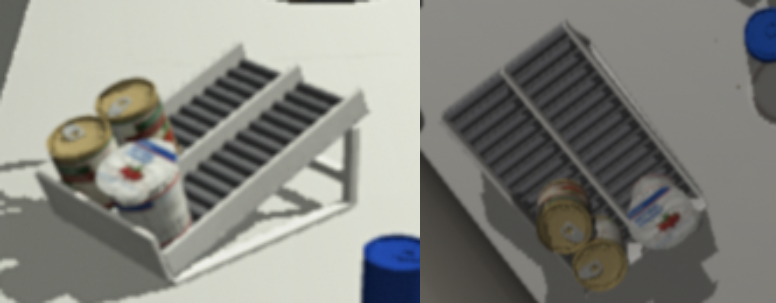

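The final view shows both tins upright and touching in the left lane. The loaded tin's lid is at (567,224) in the picture. The waiting tin's lid, at (599,264), has not moved from where it was before. I'm handing in.

```bash
python3 -c "
from bench import r
print(r.hand_in())"
```

```text
the job is handed in; nothing more can be done
None
```

The tin stands upright against the waiting tin in the left lane, set on the rollers and let go to slide down by itself; the job was handed in about 7.6 s in, and no verdict was returned.

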